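# Lay out the plating station

### The job

Set the bench ready for plating out: the blue-capped bottle stands on the middle of the stirrer's plate, the metal-capped flask behind the middle of the tube rack (the side away from the robot), the yellow tip beaker beside the middle of the rack's end that faces the stirrer, so that it is between the two, and the culture dishes in front of the middle of the rack (the robot's side), stacked squarely with green below and red on top because red is plated first. Flask, beaker and dishes each stand straight out from the rack's own side with a gap of about 2 cm to it. Set each thing down upright without dropping it, let go of everything, and leave the tip box, timer and wash bottle where they are.

Things in the scene. Friction and masses are not known exactly. Their poses are not given: they have to be found in the camera images.
- rack: Blue microtube rack full of small tubes with white and yellow caps, 70 mm deep (its x) by 120 mm long (its y); tube caps reach 50 mm high. Stands firm on the bench, does not move. Origin at the centre of its underside; its +x axis points to its back (away from the robot), -x to its front (towards the robot), its y axis runs along its length, so its two ends lie at y = -60 and +60 mm. It may stand left or right of the stirrer, turned by up to 15 degrees.
- stirrer: White magnetic stirrer with a round white plate 110 mm in diameter whose flat top is 62 mm above the bench; housing 120 mm wide (its y), from 62 mm behind to 88 mm in front of the plate's centre (its x), 50 mm high, black knob on its front. Stands firm, does not move. Origin on the bench right under the centre of the plate; +x points to its back (away from the robot), z up.
- bottle: Amber glass bottle with a blue screw cap and a blank white label, 56 mm in diameter, 105 mm high; the cap is 50 mm in diameter and spans heights 81 to 105 mm. About 0.22 kg. Loose and upright; origin at the centre of its underside, z up; round, so its yaw does not matter.
- flask: Small amber conical flask with a bright aluminium cap; foot 52 mm in diameter, 92 mm high; the cap is 31 mm in diameter and spans heights 62 to 92 mm. About 0.10 kg. Loose and upright; origin at the centre of its underside, z up; round, so its yaw does not matter.
- beaker: Yellow plastic beaker for used tips, open at the top, 70 mm high, foot 47 mm and rim 54 mm in outer diameter, wall 2.5 mm. About 45 g. Loose and upright; origin at the centre of its underside, z up; round, so its yaw does not matter.
- dish_red: Closed culture dish with deep red medium, 55 mm in diameter, 15 mm high, flat lid. About 28 g. Loose and upright; origin at the centre of its underside, z up; round, so its yaw does not matter.
- dish_green: Closed culture dish with green medium, 55 mm in diameter, 15 mm high, flat lid. About 28 g. Loose and upright; origin at the centre of its underside, z up; round, so its yaw does not matter.
- tip_box: Light blue closed box of pipette tips, 82 x 120 x 57 mm high, loose, on the far side to the right. Bystander. Origin at the centre of its underside.
- timer: White bench timer lying flat, 60 x 68 x 17 mm high, grey blank screen and three round keys, loose, on the far side to the left. Bystander. Origin at the centre of its underside.
- wash_bottle: White wash bottle with a red cap and a bent spout, 60 mm in diameter, 175 mm high, spout reaching 58 mm from its axis along its -x, loose, on the far right. Bystander. Origin at the centre of its underside.
Not all that is in view belongs to the job. Leave any turquoise look-alike of the flask alone. What is shaped like the dish_green but black is not meant.

How it is judged (in metres and radians):
At the end, for the whole second after the job is handed in: Bottle on plate centre (15 mm); flask 81, beaker 107 (stirrer's end), green dish 82 mm from rack centre along its back, end, front (each 15 mm, 15 mm sideways); red on green (10 mm); all upright (0.1 rad), at rest, released; bystanders within 20 mm (horizontal distance between bottle and stirrer below 0.015 m and height (world z) of bottle between 0.056 and 0.068 m and x of flask in the frame of rack between 0.066 and 0.096 m and y of flask in the frame of rack between -0.015 and 0.015 m and (y of beaker in the frame of rack between 0.092 and 0.122 m or y of beaker in the frame of rack between -0.122 and -0.092 m) and x of beaker in the frame of rack between -0.015 and 0.015 m and horizontal distance between beaker and stirrer below 0.3 m and x of dish_green in the frame of rack between -0.097 and -0.067 m and y of dish_green in the frame of rack between -0.015 and 0.015 m and horizontal distance between dish_red and dish_green below 0.01 m and height (world z) of dish_red between 0.012 and 0.018 m and height (world z) of each of flask, beaker, dish_green below 0.005 m and angle between each of bottle, flask, beaker, dish_red, dish_green's own z axis and vertical below 0.1 rad and linear speed of each of bottle, flask, beaker, dish_red, dish_green below 0.02 m/s and distance of each of tip_box, timer, wash_bottle from where it was at the start of the episode below 0.02 m); the robot touches nothing.
It fails at once if a bystander (tip box, timer or wash bottle) was shifted by more than 20 mm (distance of any of tip_box, timer, wash_bottle from where it was at the start of the episode above 0.02 m).
It fails at once if one of the five things was tipped over (leaned more than about 40 degrees) (angle between any of bottle, flask, beaker, dish_red, dish_green's own z axis and vertical above 0.7 rad).
It fails at once if one of the five things was dropped: fell free of the fingers faster than 0.5 m/s (from more than about 13 mm) ((contact force between the fingers and bottle below 0.01 N and linear speed of bottle above 0.5 m/s) or (contact force between the fingers and flask below 0.01 N and linear speed of flask above 0.5 m/s) or (contact force between the fingers and beaker below 0.01 N and linear speed of beaker above 0.5 m/s) or (contact force between the fingers and dish_red below 0.01 N and linear speed of dish_red above 0.5 m/s) or (contact force between the fingers and dish_green below 0.01 N and linear speed of dish_green above 0.5 m/s)).
It also fails if it takes over 134 s, if anything falls off the work surface, if the arm or the gripper's body presses on something with over 40 N, if the wrist force passes 120 N, or if a joint passes its speed limit or range.

### The arm

A 7-joint arm with a two-finger parallel gripper is mounted at the origin on the work surface. World frame = base frame: x ahead of the robot, y to its left, z up, the work surface at z = 0. Lengths are in m, angles in degrees, forces in N, time in s.
With the tool pointing down it reaches from about 0.425 to 0.875 m from the base axis. Payload 8.4 kg.
Tool frame: the origin (TCP) lies at the very end of the fingers, on their centre line; the grasp point (between the pads) lies 19 mm behind it (arm.pinch_z is the distance from the TCP to the grasp point, in m); z points along the fingers, y is the direction in which the jaws open and shut (so a half turn about z gives the same grasp; the last joint's range is limited). The gripper opens to 87 mm and grips with 3 to 60 N. Pads are 19 mm wide; open, the fingers measure 117 mm over their backs; the gripper's body (75 mm by 190 mm) begins 51 mm behind the grasp point.
Start: joints at [-73.121, 19.091, 2.286, 83.961, -0.768, 76.965, -3.352], TCP at [0.249, 0.6, 0.223] pointing down, gripper open.
Joint ranges: [-147.57, 147.57], [-21.85, 119.76], [-74.77, 79.35], [14.55, 137.4], [-85.83, 265.84], [4.83, 119.75], [-152.11, 152.11]. Speed limits (degrees/s): [127.2, 127.2, 159.86, 159.86, 180, 180, 180].

### API

Orientations are given as a 3x3 rotation matrix whose columns are the frame's x, y, z axes.
In Python, from workcell import sensors, optics, job, arm gives the robot as it stands.
- The arm moves only by the shell command python3 -m inch 'ROWS' [OPENING]. ROWS is JSON, a list of rows, each an object with "offset": the shift along the tool's x, y, z in mm, a list of three; "twist": the turn, a rotation vector about the tool's x, y, z in degrees, a list of three. A call has 1 to 5 rows; each row shifts and turns the commanded pose from where the row before left it, along the tool's axes as they then stand; what a row does not reach is not made up. A row lasts 1/8 s, in which the tool goes at most 62.5 mm and 10.7 degrees, less where a joint would pass 70% of its speed; a pose out of reach is approached as far as the arm can. A call is refused whole if a number of a shift passes 62.5 or a number of a turn 10.7, either way. A call with a gripper value outside its range is refused whole. OPENING is the closure, from 0 (fully open) to 1 (shut), set as the call begins (- or left out, the last holds). The fingers move at their own pace and stop on an object; the grip force is fixed at half the most. Time passes only in rows, so rows that do not move let the fingers close. It gives the time, the measured TCP pose, the force and the opening at its end, in the units of the state.
- sensors.get_state(): the state, without advancing time (a new reading comes with each control period).
- optics.capture(name): name is "scene" or "top" or "wrist"; returns the picture (480x640x3 uint8, red, green, blue); there is no depth.
- optics.camera_model(name): a dict with "K" (3x3 intrinsics, pixels), "world_to_cam" (4x4, takes a point from world to camera coordinates). Camera axes: x right, y down, z forward; pixel columns grow to the right and rows downward; lengths in m; the calibration is good to about 2 mm. A picture is of the moment at which its call begins: read the wrist's pose just before it. camera_model takes no time and is no camera call; for the wrist camera it gives the pose at the moment of the call.
- job.close_job(): hands the job in, once; it reports no verdict.
The state is a dict: "t": time; "q": joint angles; "dq": joint speeds; "joint_efforts": joint torques, N m; "eef_pos": TCP position; "eef_rot": TCP orientation; "force": force on the tool from outside, world axes, zero at the start; "moment": the same for the moment, N m; "grip_width": opening from 0.0 (shut) to 1.0 (fully open).
Only numpy, scipy, OpenCV 4.12 (cv2) and the standard library are available. Lean on these libraries where they do the work, as an engineer would, in place of code of your own. Each camera call takes 0.05 s, during which the arm holds its last target.

## Working session

There is one attempt and no reset: what is moved stays moved. The work goes in short steps, Python scripts to look and compute and a shell command to move; the robot and the scene stay as the last step left them, time stands still between calls to the robot, and variables do not carry over. Pictures are saved under pics/ and viewed, and the job is handed in when it is done.

```bash
ls; mkdir -p pics
python3 - <<'E'
from workcell import sensors, optics, job, arm
import cv2,numpy as np
s=sensors.get_state();print(s)
for n in ["scene","top"]:
    im=optics.capture(n);cv2.imwrite(f"pics/{n}0.png",im[:,:,::-1]);m=optics.camera_model(n);print(n,m)
E
```

```text
pics
{'t': 0.0, 'q': array([-73.12143097,  19.1325513 ,   2.28475813,  84.01087858,
        -0.76610125,  76.96590128,  -3.3500368 ]), 'dq': array([-0.06209371, -0.0529944 , -0.03563729,  0.02429317,  0.14024869,
       -0.01060338, -0.01594423]), 'joint_efforts': array([-3.78097475e-04, -6.56346059e+01,  1.33505300e+00, -4.03831351e+01,
       -5.98726468e-02,  4.43353993e-02,  1.26991440e-04]), 'eef_pos': array([0.24925513, 0.5997996 , 0.22165193]), 'eef_rot': array([[-9.23469609e-01,  3.83671256e-01, -4.97721960e-04],
       [ 3.83671553e-01,  9.23468293e-01, -1.56549781e-03],
       [-1.41006062e-04, -1.63665141e-03, -9.99998651e-01]]), 'force': array([-0.3931384 , -0.23372262,  0.12396645]), 'moment': array([0.00857163, 0.00495523, 0.06653443]), 'grip_width': 0.9972264171564883}
scene {'K': array([[496.88700021,   0.        , 324.44703528],
       [  0.        , 496.88700021, 249.75581561],
       [  0.        ,   0.        ,   1.        ]]), 'world_to_cam': array([[-0.12361572,  0.99225976,  0.01182022,  0.12897138],
       [ 0.51621129,  0.07447348, -0.85321721, -0.2570575 ],
       [-0.8474934 , -0.09936933, -0.52142179,  1.78540145],
       [ 0.        ,  0.        ,  0.        ,  1.        ]])}
top {'K': array([[509.82649504,   0.        , 319.66704047],
       [  0.        , 509.82649504, 237.69948637],
       [  0.        ,   0.        ,   1.        ]]), 'world_to_cam': array([[-0.02612566, -0.99928971,  0.02715734, -0.05176858],
       [-0.99348616,  0.02294048, -0.1116198 ,  0.59333748],
       [ 0.11091751, -0.02989658, -0.99337984,  1.12042003],
       [ 0.        ,  0.        ,  0.        ,  1.        ]])}
```

View pics/scene0.png

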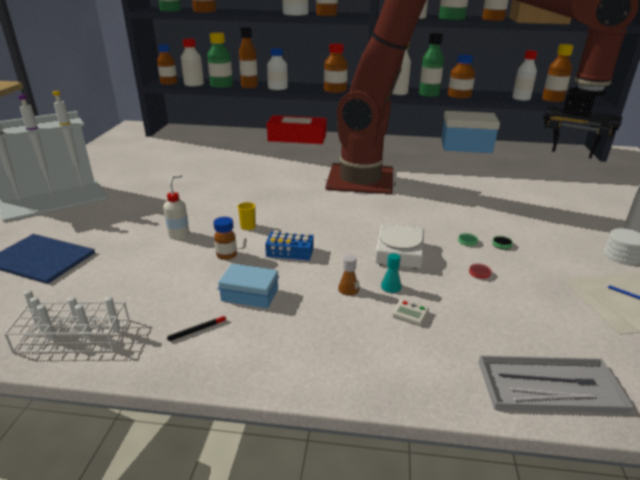

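View pics/top0.png

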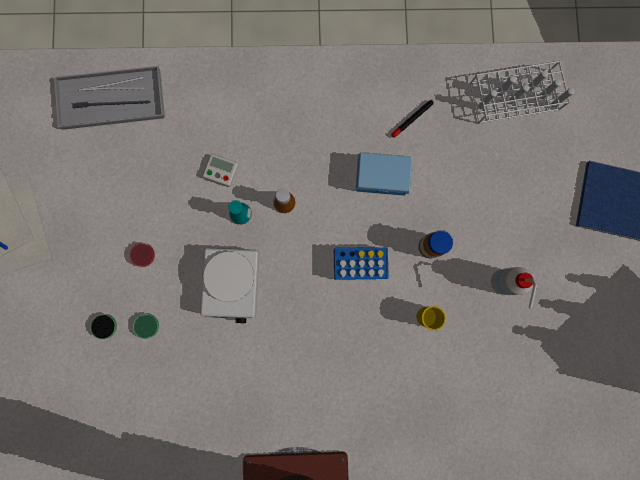

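The scene view shows the stirrer at (400,245) and the rack at (290,245). In the top view the candidates are:
- Bottle: blue cap at (440,242).
- Flask: aluminium cap at (284,200). The turquoise look-alike at (240,212) stays.
- Beaker: yellow at (433,318).
- Red dish (142,255) and green dish (146,326). The black dish at (103,326) is not meant.
- Wash bottle (524,280), tip box (384,173) and timer (219,170) are bystanders.

Next I'll take close crops.

Run:
```python
import cv2
im=cv2.imread("pics/top0.png")
cv2.imwrite("pics/cA.png",cv2.resize(im[180:340,75:275],None,fx=4,fy=4,interpolation=cv2.INTER_CUBIC)[:600*2])
cv2.imwrite("pics/cA.png",cv2.resize(im[185:335,75:275],None,fx=4,fy=4,interpolation=cv2.INTER_CUBIC))
cv2.imwrite("pics/cB.png",cv2.resize(im[185:335,265:465],None,fx=4,fy=4,interpolation=cv2.INTER_CUBIC))
```

```text
(no output)
```

View pics/cA.png

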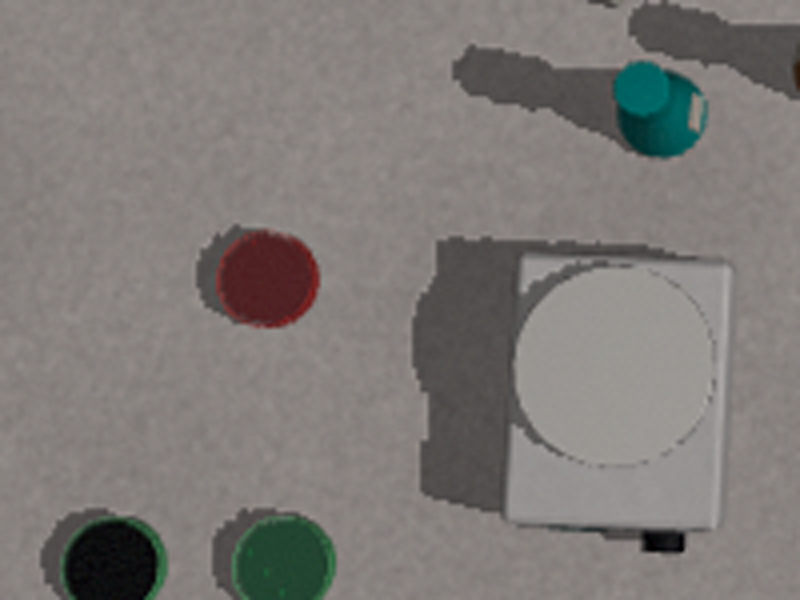

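View pics/cB.png

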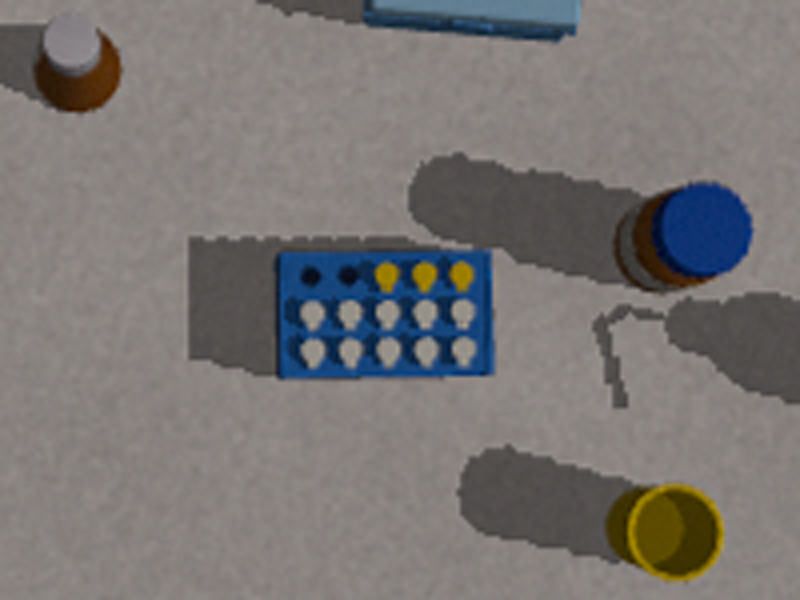

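```bash
cat > h.py <<'E'
import numpy as np
from workcell import sensors, optics
def ray(n,uv,z,m=None):
    m=m or optics.camera_model(n);T=np.linalg.inv(m['world_to_cam']);c=T[:3,3]
    d=T[:3,:3]@np.linalg.inv(m['K'])@[uv[0],uv[1],1]
    return (c+d*(z-c[2])/d[2])[:2]
def proj(n,p,m=None):
    m=m or optics.camera_model(n);q=m['world_to_cam']@[*p,1];r=m['K']@q[:3];return r[:2]/r[2]
E
python3 - <<'E'
from h import *
np.set_printoptions(precision=4,suppress=True)
print(np.linalg.inv(optics.camera_model("top")["world_to_cam"])[:3,3])
A=lambda x,y:(x/4+75-.4,y/4+185-.4)
B=lambda x,y:(x/4+265-.4,y/4+185-.4)
for k,p,z in [("red",A(268,279),.015),("green",A(284,564),.015),("black",A(113,562),.015),("plate",A(615,364.5),.062),("turq",A(642,88),.092),("flask",B(72,43),.092),("bottle",B(703,229),.105),("beaker",B(675,532),.07)]:
    print(k,ray("top",p,z))
for z in (.03,.04,.045,.05):
    c=[ray("top",B(*p),z) for p in [(279,250),(490,250),(494,377),(279,378)]]
    c=np.array(c);print(z,c.mean(0),np.linalg.norm(c-np.roll(c,-1,0),axis=1), [np.degrees(np.arctan2(*(c[i]-c[j]))) for i,j in((0,1),(3,2))])
# housing edges
for p in [(522,256),(730,263),(718,527),(507,524)]: print(ray("top",A(*p),.05))
E
```

```text
[ 0.4638 -0.0318  1.1806]
red [0.5653 0.3386]
green [0.4052 0.3277]
black [0.4089 0.4223]
plate [0.51   0.1357]
turq [0.657  0.1159]
flask [0.6795 0.0133]
bottle [ 0.5691 -0.3218]
beaker [ 0.4079 -0.3072]
0.03 [ 0.5326 -0.1586] [0.1202 0.0721 0.1216 0.0724] [np.float64(1.3517678990990158), np.float64(1.184136559451417)]
0.04 [ 0.532  -0.1575] [0.1191 0.0714 0.1205 0.0718] [np.float64(1.35176789909897), np.float64(1.1841365594514144)]
0.045 [ 0.5317 -0.1569] [0.1186 0.0711 0.12   0.0715] [np.float64(1.3517678990989734), np.float64(1.1841365594514133)]
0.05 [ 0.5314 -0.1564] [0.1181 0.0708 0.1195 0.0711] [np.float64(1.3517678990989763), np.float64(1.184136559451412)]
[0.5717 0.1884]
[0.5651 0.0737]
[0.4204 0.0821]
[0.4251 0.1967]
```

```bash
python3 -m inch '[{"offset":[0,0,0],"twist":[0,0,-7.5]},{"offset":[0,0,0],"twist":[0,0,-7.5]},{"offset":[0,0,0],"twist":[0,0,-7.5]},{"offset":[0,0,0],"twist":[0,0,0]}]' 0
```

```text
t: 0.6
eef_pos: [0.2494, 0.6, 0.2221]
eef_rot: [[-1.0, 0.002, -0.0], [0.002, 1.0, -0.001], [0.0, -0.001, -1.0]]
force: [-1.2, -0.3, -0.8]
grip_width: 0.995
```

```bash
python3 -m inch '[{"offset":[-31,-54.5,0]},{"offset":[-31,-54.5,0]},{"offset":[-31,-54.5,0]},{"offset":[-31,-54.5,0]},{"offset":[-32,-54,0]}]'; python3 -m inch '[{"offset":[0,0,35]},{"offset":[0,0,35]},{"offset":[0,0,0]}]'
python3 - <<'E'
from h import *;import cv2
m=optics.camera_model("wrist");im=optics.capture("wrist");cv2.imwrite("pics/w1.png",im[:,:,::-1])
T=np.linalg.inv(m["world_to_cam"]);print(T,m["K"],proj("wrist",[.4052,.3277,.015],m));print(sensors.get_state()["eef_pos"],sensors.get_state()["q"])
np.save("w1.npy",m["world_to_cam"])
E
```

```text
[[ 0.0021819   0.95502054  0.29653164  0.1670295 ]
 [ 0.99999693 -0.0017345  -0.00177185  0.60006877]
 [-0.00117782  0.2965346  -0.95502138  0.38473307]
 [ 0.          0.          0.          1.        ]] [[344.09385017   0.         323.30175149]
 [  0.         344.09385017 235.61245126]
 [  0.           0.           1.        ]] [103.14822976 331.56330403]
[0.24938886 0.60002244 0.22215551] [-70.67595757  19.17210731  -0.8739388   83.83987771   0.28855608
  77.03104288  18.19826246]invalid input at $[0]: expected keys offset, twist
invalid input at $[0]: expected keys offset, twist
```

View pics/w1.png

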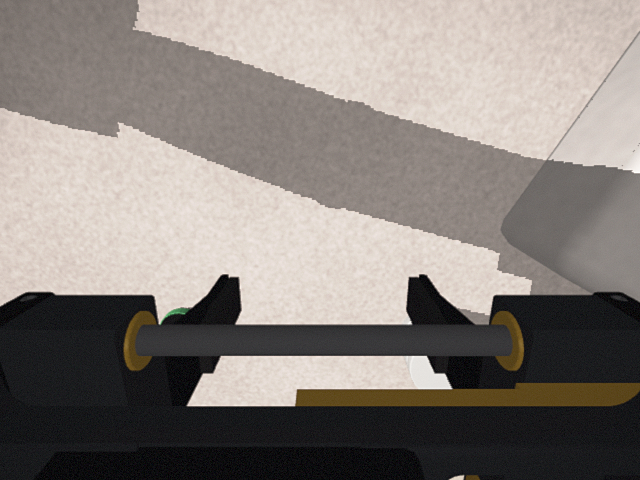

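The wrist view shows the two fingers at (235,290) and (415,290), with only bench between them. The move was refused because the rows lacked twist, so I repeat it.

```bash
python3 -m inch '[{"offset":[-31,-54.5,0],"twist":[0,0,0]},{"offset":[-31,-54.5,0],"twist":[0,0,0]},{"offset":[-31,-54.5,0],"twist":[0,0,0]},{"offset":[-31,-54.5,0],"twist":[0,0,0]},{"offset":[-32,-54,0],"twist":[0,0,0]}]'; python3 -m inch '[{"offset":[0,0,50],"twist":[0,0,0]},{"offset":[0,0,50],"twist":[0,0,0]},{"offset":[0,0,0],"twist":[0,0,0]},{"offset":[0,0,0],"twist":[0,0,0]}]'
python3 - <<'E'
from h import *;import cv2
m=optics.camera_model("wrist");im=optics.capture("wrist");cv2.imwrite("pics/w2.png",im[:,:,::-1])
print(proj("wrist",[.4052,.3277,.015],m),proj("wrist",[.5653,.3386,.015],m));print(sensors.get_state()["q"])
E
```

```text
t: 1.27
eef_pos: [0.4053, 0.327, 0.2227]
eef_rot: [[-1.0, 0.004, 0.0], [0.004, 1.0, 0.001], [-0.0, 0.001, -1.0]]
force: [1.1, 0.8, -0.0]
grip_width: 0.998
t: 1.78
eef_pos: [0.4052, 0.3297, 0.1243]
eef_rot: [[-1.0, 0.002, 0.001], [0.002, 1.0, 0.001], [-0.001, 0.001, -1.0]]
force: [0.4, 1.5, 0.7]
grip_width: 1.003
[321.09753232 233.02110504] [333.10233907 391.84912487]
[-52.02701241   8.55823608   8.74348801 109.09046669  -1.46880865
  62.28994073  47.19678433]
```

View pics/w2.png

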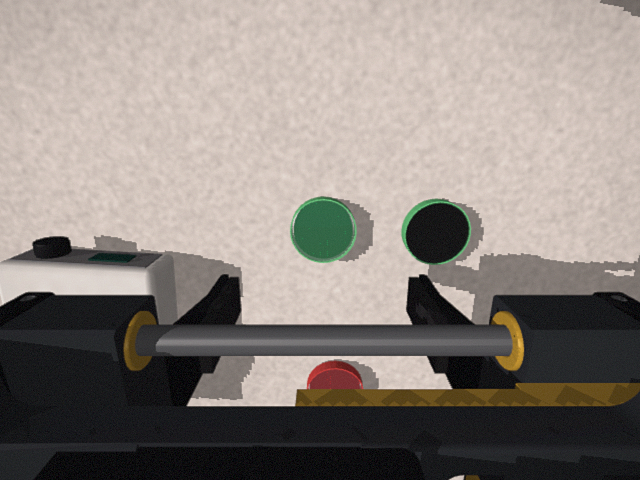

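The green dish is centred at (323,230) and black at (437,231). The crop confirms green, and it lies within 3 mm of the prediction. Descending now.

```bash
python3 -m inch '[{"offset":[1,-1,40],"twist":[0,0,0]},{"offset":[0,0,40],"twist":[0,0,0]},{"offset":[0,0,25],"twist":[0,0,0]},{"offset":[0,0,10],"twist":[0,0,0]},{"offset":[0,0,0],"twist":[0,0,0]}]'
```

```text
t: 2.45
eef_pos: [0.4041, 0.3286, 0.0086]
eef_rot: [[-1.0, 0.001, 0.001], [0.001, 1.0, 0.001], [-0.001, 0.001, -1.0]]
force: [0.2, 0.4, -0.1]
grip_width: 0.999
```

```bash
python3 -m inch '[{"offset":[0,0,5],"twist":[0,0,0]},{"offset":[0,0,0],"twist":[0,0,0]}]'; python3 -m inch '[{"offset":[0,0,0],"twist":[0,0,0]},{"offset":[0,0,0],"twist":[0,0,0]},{"offset":[0,0,0],"twist":[0,0,0]},{"offset":[0,0,0],"twist":[0,0,0]},{"offset":[0,0,0],"twist":[0,0,0]}]' 1
```

```text
t: 2.7
eef_pos: [0.4039, 0.3283, 0.0031]
eef_rot: [[-1.0, 0.001, 0.001], [0.001, 1.0, 0.001], [-0.001, 0.001, -1.0]]
force: [-0.6, 0.3, 0.2]
grip_width: 1.004
t: 3.32
eef_pos: [0.4036, 0.328, 0.0026]
eef_rot: [[-1.0, 0.001, -0.0], [0.001, 1.0, 0.0], [0.0, 0.0, -1.0]]
force: [-1.0, 0.3, 0.7]
grip_width: 0.621
```

```bash
python3 -m inch '[{"offset":[0,0,-10],"twist":[0,0,0]},{"offset":[0,0,-30],"twist":[0,0,0]},{"offset":[0,0,-45],"twist":[0,0,0]},{"offset":[0,0,-35],"twist":[0,0,0]},{"offset":[0,0,0],"twist":[0,0,0]}]';python3 -m inch '[{"offset":[0,-20,0],"twist":[0,0,0]},{"offset":[-9,-55,0],"twist":[0,0,0]},{"offset":[-9,-55,0],"twist":[0,0,0]},{"offset":[-9,-55,0],"twist":[0,0,0]},{"offset":[-9,-55,0],"twist":[0,0,0]}]';python3 -m inch '[{"offset":[-10,-55,0],"twist":[0,0,0]},{"offset":[0,-55,0],"twist":[0,0,0]},{"offset":[0,-55,0],"twist":[0,0,0]},{"offset":[0,-50,0],"twist":[0,0,0]},{"offset":[0,-29,0],"twist":[0,0,0]}]';python3 -m inch '[{"offset":[0,0,0],"twist":[0,0,0]},{"offset":[0,0,0],"twist":[0,0,0]}]'
python3 - <<'E'
from h import *;import cv2
m=optics.camera_model("wrist");im=optics.capture("wrist");cv2.imwrite("pics/w3.png",im[:,:,::-1]);np.save("w3.npy",m["world_to_cam"])
im=optics.capture("top");cv2.imwrite("pics/top1.png",im[:,:,::-1])
E
```

```text
t: 3.95
eef_pos: [0.405, 0.3293, 0.1261]
eef_rot: [[-1.0, 0.001, 0.004], [0.001, 1.0, 0.004], [-0.004, 0.004, -1.0]]
force: [0.3, -0.1, -0.9]
grip_width: 0.624
t: 4.58
eef_pos: [0.4381, 0.0848, 0.1215]
eef_rot: [[-1.0, 0.002, -0.002], [0.002, 1.0, -0.001], [0.002, -0.001, -1.0]]
force: [0.7, 0.9, 0.2]
grip_width: 0.621
t: 5.2
eef_pos: [0.4467, -0.1593, 0.1216]
eef_rot: [[-1.0, 0.005, -0.002], [0.005, 1.0, 0.0], [0.002, 0.0, -1.0]]
force: [0.8, 1.0, -0.4]
grip_width: 0.624
t: 5.45
eef_pos: [0.448, -0.1556, 0.1218]
eef_rot: [[-1.0, 0.001, -0.002], [0.001, 1.0, 0.001], [0.002, 0.001, -1.0]]
force: [-0.9, 0.0, -1.8]
grip_width: 0.623
```

View pics/w3.png

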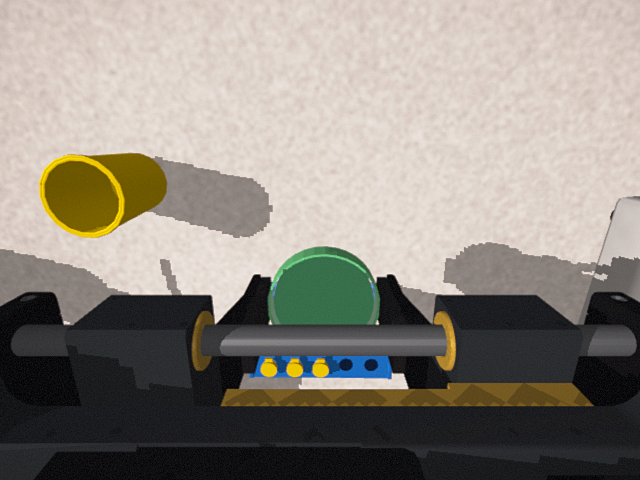

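Run:
```python
from h import *
m=optics.camera_model("wrist");m['world_to_cam']=np.load("w3.npy")
for z in(.045,.05): print(ray("wrist",(320,368),z,m),ray("wrist",(269,368.5),z,m))
print(ray("wrist",(323.5,291),.1218+.012,m),sensors.get_state()["eef_pos"])
```

```text
[ 0.55439362 -0.15881149] [ 0.55481714 -0.20100306]
[ 0.55045703 -0.15874905] [ 0.55087172 -0.20005986]
[ 0.44035686 -0.15582201] [ 0.44859006 -0.15505931  0.12211675]
```

Run:
```python
from h import *
m=optics.camera_model("wrist");m['world_to_cam']=np.load("w3.npy")
for z in(.119,.134):
  for v in (247,255): print(z,v,ray("wrist",(324,v),z,m))
```

```text
0.119 247 [ 0.42302575 -0.15553451]
0.119 255 [ 0.42736029 -0.15553851]
0.134 247 [ 0.41784137 -0.15556044]
0.134 255 [ 0.42178309 -0.15556408]
```

The dish is held level and centred within 1–2 mm of the target. Lowering it.

```bash
python3 -m inch '[{"offset":[0,0,40],"twist":[0,0,0]},{"offset":[0,0,40],"twist":[0,0,0]},{"offset":[0,0,20],"twist":[0,0,0]},{"offset":[0,0,10],"twist":[0,0,0]},{"offset":[0,0,0],"twist":[0,0,0]}]'; python3 -m inch '[{"offset":[0,0,5],"twist":[0,0,0]},{"offset":[0,0,0],"twist":[0,0,0]}]'
```

```text
t: 6.18
eef_pos: [0.4489, -0.1556, 0.0124]
eef_rot: [[-1.0, 0.0, -0.001], [0.0, 1.0, 0.0], [0.001, 0.0, -1.0]]
force: [0.2, -0.4, 0.1]
grip_width: 0.622
t: 6.42
eef_pos: [0.4493, -0.156, 0.0079]
eef_rot: [[-1.0, 0.001, 0.001], [0.001, 1.0, 0.0], [-0.001, 0.0, -1.0]]
force: [0.8, 0.2, -1.0]
grip_width: 0.621
```

```bash
python3 -m inch '[{"offset":[0,0,4],"twist":[0,0,0]},{"offset":[0,0,0],"twist":[0,0,0]},{"offset":[0,0,0],"twist":[0,0,0]}]'; python3 -m inch '[{"offset":[0,0,1],"twist":[0,0,0]},{"offset":[0,0,0],"twist":[0,0,0]},{"offset":[0,0,0],"twist":[0,0,0]}]'
```

```text
t: 6.8
eef_pos: [0.449, -0.1561, 0.0036]
eef_rot: [[-1.0, 0.001, -0.0], [0.001, 1.0, -0.0], [0.0, -0.0, -1.0]]
force: [-0.4, -0.1, -0.4]
grip_width: 0.622
t: 7.18
eef_pos: [0.449, -0.1561, 0.0026]
eef_rot: [[-1.0, 0.001, 0.0], [0.001, 1.0, -0.0], [-0.0, -0.0, -1.0]]
force: [-0.2, -0.1, 0.5]
grip_width: 0.624
```

```bash
python3 -m inch '[{"offset":[0,0,0],"twist":[0,0,0]},{"offset":[0,0,0],"twist":[0,0,0]},{"offset":[0,0,0],"twist":[0,0,0]},{"offset":[0,0,0],"twist":[0,0,0]}]' 0; python3 -m inch '[{"offset":[0,0,-20],"twist":[0,0,0]},{"offset":[0,0,-50],"twist":[0,0,0]},{"offset":[0,0,-50],"twist":[0,0,0]},{"offset":[0,0,0],"twist":[0,0,0]},{"offset":[0,0,0],"twist":[0,0,0]}]'
python3 - <<'E'
from h import *;import cv2
m=optics.camera_model("wrist");im=optics.capture("wrist");cv2.imwrite("pics/w4.png",im[:,:,::-1]);np.save("w4.npy",m["world_to_cam"])
print(proj("wrist",[.45,-.1557,.015],m))
E
```

```text
t: 7.68
eef_pos: [0.449, -0.1561, 0.0026]
eef_rot: [[-1.0, 0.001, 0.0], [0.001, 1.0, -0.0], [-0.0, -0.0, -1.0]]
force: [0.2, 0.3, -0.7]
grip_width: 0.963
t: 8.3
eef_pos: [0.4488, -0.1558, 0.1223]
eef_rot: [[-1.0, 0.001, -0.0], [0.001, 1.0, 0.0], [0.0, 0.0, -1.0]]
force: [-0.5, 0.7, -1.0]
grip_width: 0.998
[323.7885479  235.24466807]
```

View pics/w4.png

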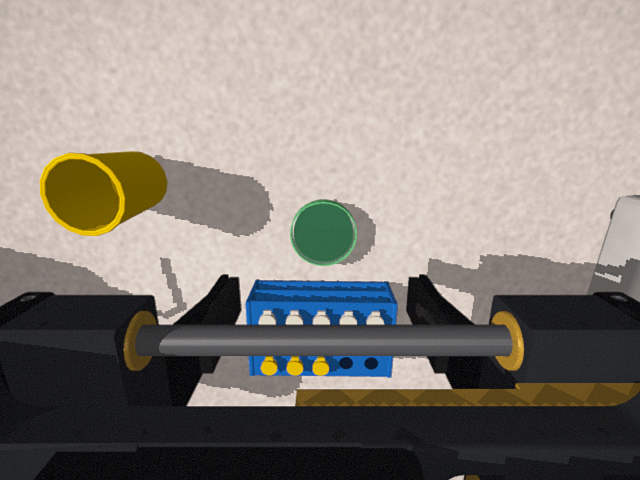

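Run:
```python
from h import *
m=optics.camera_model("wrist");m['world_to_cam']=np.load("w4.npy")
print(ray("wrist",(256,281),0,m),ray("wrist",(388,280.5),0,m),ray("wrist",(324,232),.015,m))
```

```text
[ 0.49788683 -0.21699812] [ 0.49752313 -0.09768266] [ 0.44721923 -0.15552508]
```

Green stands at (324,232), square in front of the rack at about -83 mm. Now red.

```bash
python3 -m inch '[{"offset":[0,55,0],"twist":[0,0,0]},{"offset":[0,55,0],"twist":[0,0,0]},{"offset":[0,55,0],"twist":[0,0,0]},{"offset":[-10,55,0],"twist":[0,0,0]},{"offset":[-20,55,0],"twist":[0,0,0]}]';python3 -m inch '[{"offset":[-20,55,0],"twist":[0,0,0]},{"offset":[-20,55,0],"twist":[0,0,0]},{"offset":[-20,55,0],"twist":[0,0,0]},{"offset":[-25,55,0],"twist":[0,0,0]},{"offset":[0,0,0],"twist":[0,0,0]}]';python3 -m inch '[{"offset":[0,0,0],"twist":[0,0,0]},{"offset":[0,0,0],"twist":[0,0,0]}]'
python3 - <<'E'
from h import *;import cv2
m=optics.camera_model("wrist");im=optics.capture("wrist");cv2.imwrite("pics/w5.png",im[:,:,::-1])
print(proj("wrist",[.5653,.3386,.015],m))
E
```

```text
t: 8.98
eef_pos: [0.4784, 0.1203, 0.1212]
eef_rot: [[-1.0, 0.001, -0.002], [0.001, 1.0, -0.001], [0.002, -0.001, -1.0]]
force: [1.1, -0.3, 0.8]
grip_width: 0.998
t: 9.6
eef_pos: [0.5632, 0.3435, 0.1188]
eef_rot: [[-1.0, -0.005, -0.004], [-0.005, 1.0, -0.001], [0.004, -0.001, -1.0]]
force: [0.5, -1.0, 0.1]
grip_width: 0.997
t: 9.85
eef_pos: [0.5645, 0.3369, 0.1221]
eef_rot: [[-1.0, 0.003, -0.001], [0.003, 1.0, -0.001], [0.001, -0.001, -1.0]]
force: [0.5, -0.6, 1.5]
grip_width: 0.996
[325.89515887 234.95821393]
```

View pics/w5.png

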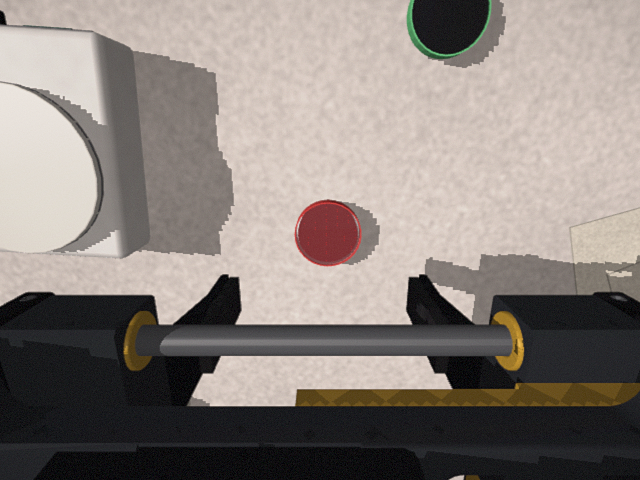

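Red is at (328,233), within 2 mm of the prediction. Descending to grasp it.

```bash
python3 -m inch '[{"offset":[1,2,40],"twist":[0,0,0]},{"offset":[0,0,40],"twist":[0,0,0]},{"offset":[0,0,23],"twist":[0,0,0]},{"offset":[0,0,10],"twist":[0,0,0]},{"offset":[0,0,0],"twist":[0,0,0]}]';python3 -m inch '[{"offset":[0,0,5],"twist":[0,0,0]},{"offset":[0,0,0],"twist":[0,0,0]},{"offset":[0,0,0],"twist":[0,0,0]}]'
```

```text
t: 10.52
eef_pos: [0.5636, 0.3403, 0.0098]
eef_rot: [[-1.0, 0.002, -0.0], [0.002, 1.0, -0.0], [0.0, -0.0, -1.0]]
force: [-0.5, 0.7, 0.5]
grip_width: 0.998
t: 10.9
eef_pos: [0.5638, 0.341, 0.0051]
eef_rot: [[-1.0, 0.001, 0.001], [0.001, 1.0, 0.0], [-0.001, 0.0, -1.0]]
force: [-0.8, -0.1, 0.2]
grip_width: 1.0
```

```bash
python3 -m inch '[{"offset":[0,-1.5,0.5],"twist":[0,0,0]},{"offset":[0,0,0],"twist":[0,0,0]}]';python3 -m inch '[{"offset":[0,0,0],"twist":[0,0,0]},{"offset":[0,0,0],"twist":[0,0,0]},{"offset":[0,0,0],"twist":[0,0,0]},{"offset":[0,0,0],"twist":[0,0,0]},{"offset":[0,0,0],"twist":[0,0,0]}]' 1;python3 -m inch '[{"offset":[0,0,-10],"twist":[0,0,0]},{"offset":[0,0,-30],"twist":[0,0,0]},{"offset":[0,0,-40],"twist":[0,0,0]},{"offset":[0,0,-35],"twist":[0,0,0]},{"offset":[0,0,0],"twist":[0,0,0]}]'
```

```text
t: 11.15
eef_pos: [0.5636, 0.3391, 0.0041]
eef_rot: [[-1.0, 0.001, 0.0], [0.001, 1.0, -0.0], [-0.0, -0.0, -1.0]]
force: [0.9, -0.6, 0.7]
grip_width: 1.001
t: 11.78
eef_pos: [0.5636, 0.3393, 0.004]
eef_rot: [[-1.0, 0.001, -0.0], [0.001, 1.0, -0.0], [0.0, -0.0, -1.0]]
force: [-0.1, -0.4, 0.7]
grip_width: 0.623
t: 12.4
eef_pos: [0.5655, 0.3402, 0.1233]
eef_rot: [[-1.0, 0.001, 0.005], [0.001, 1.0, 0.004], [-0.005, 0.004, -1.0]]
force: [0.9, 0.5, -0.6]
grip_width: 0.621
```

```bash
python3 -m inch '[{"offset":[25,-55,0],"twist":[0,0,0]},{"offset":[20,-55,0],"twist":[0,0,0]},{"offset":[20,-55,0],"twist":[0,0,0]},{"offset":[20,-55,0],"twist":[0,0,0]},{"offset":[20,-55,0],"twist":[0,0,0]}]';python3 -m inch '[{"offset":[10,-55,0],"twist":[0,0,0]},{"offset":[0,-55,0],"twist":[0,0,0]},{"offset":[0,-55,0],"twist":[0,0,0]},{"offset":[0,-55,0],"twist":[0,0,0]},{"offset":[0,0,0],"twist":[0,0,0]}]';python3 -m inch '[{"offset":[0,0,0],"twist":[0,0,0]},{"offset":[0,0,0],"twist":[0,0,0]},{"offset":[0,0,0],"twist":[0,0,0]}]'
```

```text
t: 13.02
eef_pos: [0.4571, 0.0626, 0.1188]
eef_rot: [[-1.0, 0.001, -0.0], [0.001, 1.0, 0.0], [0.0, 0.0, -1.0]]
force: [0.7, -2.0, -0.3]
grip_width: 0.617
t: 13.65
eef_pos: [0.447, -0.1598, 0.1191]
eef_rot: [[-1.0, 0.008, -0.0], [0.008, 1.0, -0.001], [0.0, -0.001, -1.0]]
force: [-0.4, 0.9, 0.3]
grip_width: 0.626
t: 14.02
eef_pos: [0.4481, -0.1546, 0.119]
eef_rot: [[-1.0, -0.001, -0.0], [-0.001, 1.0, 0.0], [0.0, 0.0, -1.0]]
force: [-0.4, -0.4, 0.2]
grip_width: 0.621
```

```bash
python3 -m inch '[{"offset":[-1,-1.5,40],"twist":[0,0,0]},{"offset":[0,0,35],"twist":[0,0,0]},{"offset":[0,0,15],"twist":[0,0,0]},{"offset":[0,0,0],"twist":[0,0,0]},{"offset":[0,0,0],"twist":[0,0,0]}]'
python3 - <<'E'
from h import *;import cv2
m=optics.camera_model("wrist");im=optics.capture("wrist");cv2.imwrite("pics/w6.png",cv2.resize(im[200:360,200:440,::-1],None,fx=3,fy=3))
E
```

```text
t: 14.65
eef_pos: [0.4499, -0.1572, 0.0302]
eef_rot: [[-1.0, 0.001, 0.002], [0.001, 1.0, -0.0], [-0.002, -0.0, -1.0]]
force: [-0.5, -0.2, 0.1]
grip_width: 0.617
```

View pics/w6.png

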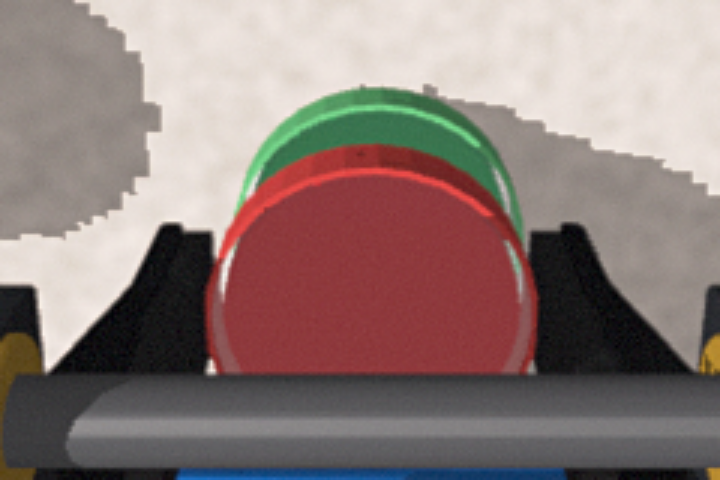

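```bash
python3 -m inch '[{"offset":[1,1.5,6],"twist":[0,0,0]},{"offset":[0,0,3],"twist":[0,0,0]},{"offset":[0,0,0],"twist":[0,0,0]},{"offset":[0,0,0],"twist":[0,0,0]}]'
python3 - <<'E'
from h import *;import cv2
print(sensors.get_state()["eef_pos"])
m=optics.camera_model("wrist");im=optics.capture("wrist");cv2.imwrite("pics/w7.png",cv2.resize(im[200:360,200:440,::-1],None,fx=3,fy=3))
E
```

```text
t: 15.2
eef_pos: [0.448, -0.1556, 0.0201]
eef_rot: [[-1.0, 0.001, -0.0], [0.001, 1.0, -0.0], [0.0, -0.0, -1.0]]
force: [0.3, 0.4, -0.1]
grip_width: 0.621
[ 0.44803002 -0.15563538  0.02010829]
```

View pics/w7.png

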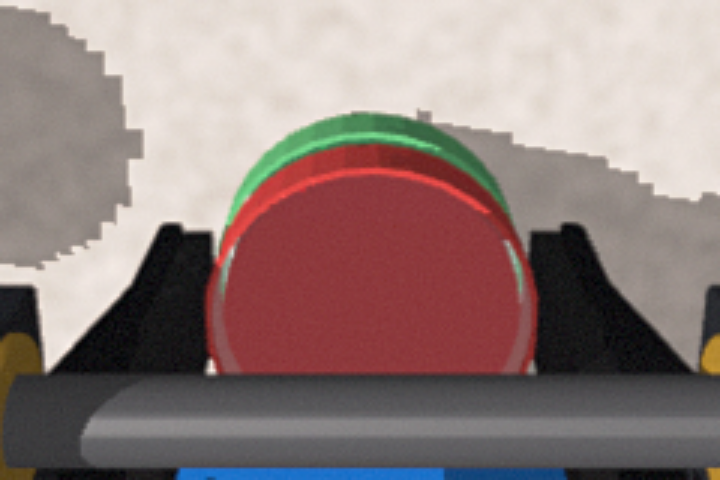

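```bash
python3 -m inch '[{"offset":[1,0,1],"twist":[0,0,0]},{"offset":[0,0,0],"twist":[0,0,0]},{"offset":[0,0,0],"twist":[0,0,0]}]'; python3 -m inch '[{"offset":[0,0,0],"twist":[0,0,0]},{"offset":[0,0,0],"twist":[0,0,0]},{"offset":[0,0,0],"twist":[0,0,0]},{"offset":[0,0,0],"twist":[0,0,0]}]' 0; python3 -m inch '[{"offset":[0,0,-20],"twist":[0,0,0]},{"offset":[0,0,-50],"twist":[0,0,0]},{"offset":[0,0,-50],"twist":[0,0,0]},{"offset":[0,0,0],"twist":[0,0,0]},{"offset":[0,0,0],"twist":[0,0,0]}]'
python3 - <<'E'
from h import *;import cv2
m=optics.camera_model("wrist");im=optics.capture("wrist");cv2.imwrite("pics/w8.png",im[:,:,::-1])
cv2.imwrite("pics/w8c.png",cv2.resize(im[170:290,230:430,::-1],None,fx=4,fy=4,interpolation=cv2.INTER_CUBIC));np.save("w8.npy",m["world_to_cam"])
E
```

```text
t: 15.62
eef_pos: [0.447, -0.1556, 0.0191]
eef_rot: [[-1.0, 0.001, -0.0], [0.001, 1.0, -0.0], [0.0, -0.0, -1.0]]
force: [0.6, -0.7, -0.3]
grip_width: 0.623
t: 16.12
eef_pos: [0.447, -0.1556, 0.0191]
eef_rot: [[-1.0, 0.001, 0.0], [0.001, 1.0, -0.0], [-0.0, -0.0, -1.0]]
force: [0.6, 0.1, 0.3]
grip_width: 0.962
t: 16.75
eef_pos: [0.4468, -0.1553, 0.1388]
eef_rot: [[-1.0, 0.001, 0.0], [0.001, 1.0, 0.0], [-0.0, 0.0, -1.0]]
force: [0.0, 0.5, -0.3]
grip_width: 1.0
```

View pics/w8c.png

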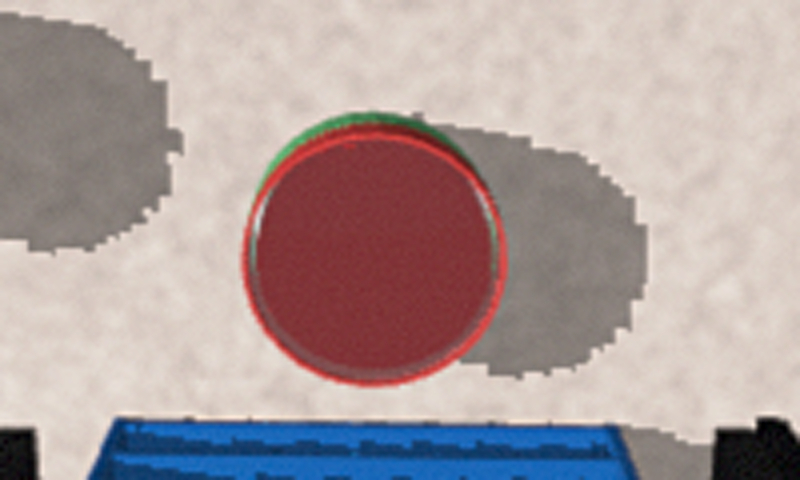

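The dishes are stacked squarely: the red disc at (375,258) in the crop overlaps green with about 1–2 mm offset. Next is the flask.

```bash
python3 -m inch '[{"offset":[-30,20,-40],"twist":[0,0,0]},{"offset":[-45,30,-25],"twist":[0,0,0]},{"offset":[-45,40,0],"twist":[0,0,0]},{"offset":[-45,40,0],"twist":[0,0,0]},{"offset":[-45,39,0],"twist":[0,0,0]}]';python3 -m inch '[{"offset":[0,0,0],"twist":[0,0,0]},{"offset":[0,0,0],"twist":[0,0,0]},{"offset":[0,0,0],"twist":[0,0,0]}]'
python3 - <<'E'
from h import *;import cv2
m=optics.camera_model("wrist");im=optics.capture("wrist");cv2.imwrite("pics/w9.png",im[:,:,::-1]);np.save("w9.npy",m["world_to_cam"])
print(proj("wrist",[.6795,.0133,.092],m))
E
```

```text
t: 17.42
eef_pos: [0.6579, 0.0147, 0.2019]
eef_rot: [[-1.0, 0.001, -0.003], [0.001, 1.0, -0.0], [0.003, -0.0, -1.0]]
force: [1.4, -0.5, 0.4]
grip_width: 1.0
t: 17.8
eef_pos: [0.6565, 0.0116, 0.2037]
eef_rot: [[-1.0, 0.003, -0.001], [0.003, 1.0, -0.0], [0.001, -0.0, -1.0]]
force: [-0.3, -0.3, -0.2]
grip_width: 0.998
[325.77900515 258.30026247]
```

View pics/w9.png

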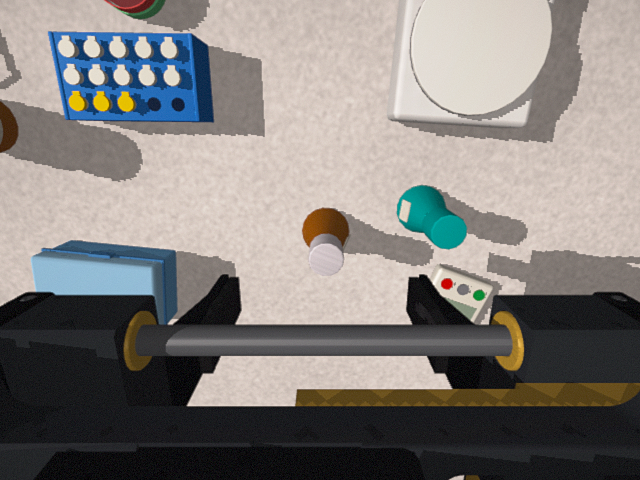

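```bash
python3 -m inch '[{"offset":[-11,1.5,0],"twist":[0,0,0]},{"offset":[-10,1,30],"twist":[0,0,0]},{"offset":[0,0,40],"twist":[0,0,0]},{"offset":[0,0,40],"twist":[0,0,0]},{"offset":[0,0,15],"twist":[0,0,0]}]';python3 -m inch '[{"offset":[0,0,10],"twist":[0,0,0]},{"offset":[0,0,4],"twist":[0,0,0]},{"offset":[0,0,0],"twist":[0,0,0]}]'
```

```text
t: 18.48
eef_pos: [0.6773, 0.0157, 0.0768]
eef_rot: [[-1.0, 0.001, -0.003], [0.001, 1.0, -0.0], [0.003, -0.0, -1.0]]
force: [-1.2, -0.5, 0.3]
grip_width: 1.001
t: 18.85
eef_pos: [0.6788, 0.0156, 0.066]
eef_rot: [[-1.0, 0.001, 0.001], [0.001, 1.0, 0.0], [-0.001, 0.0, -1.0]]
force: [0.5, 0.5, -0.2]
grip_width: 1.003
```

```bash
python3 -m inch '[{"offset":[1,-1,1],"twist":[0,0,0]},{"offset":[0,0,0],"twist":[0,0,0]}]';python3 -m inch '[{"offset":[0,0,0],"twist":[0,0,0]},{"offset":[0,0,0],"twist":[0,0,0]},{"offset":[0,0,0],"twist":[0,0,0]},{"offset":[0,0,0],"twist":[0,0,0]},{"offset":[0,0,0],"twist":[0,0,0]}]' 1;python3 -m inch '[{"offset":[0,0,0],"twist":[0,0,0]},{"offset":[0,0,0],"twist":[0,0,0]},{"offset":[0,0,0],"twist":[0,0,0]}]'
```

```text
t: 19.1
eef_pos: [0.6774, 0.0145, 0.0646]
eef_rot: [[-1.0, 0.001, 0.001], [0.001, 1.0, 0.0], [-0.001, 0.0, -1.0]]
force: [-0.3, -0.1, -0.1]
grip_width: 1.004
t: 19.73
eef_pos: [0.6772, 0.0147, 0.064]
eef_rot: [[-1.0, 0.001, -0.0], [0.001, 1.0, -0.0], [0.0, -0.0, -1.0]]
force: [0.8, 0.6, 0.4]
grip_width: 0.514
t: 20.1
eef_pos: [0.6772, 0.0146, 0.064]
eef_rot: [[-1.0, 0.001, -0.0], [0.001, 1.0, -0.0], [0.0, -0.0, -1.0]]
force: [0.6, -0.4, -1.0]
grip_width: 0.35
```

```bash
python3 -m inch '[{"offset":[0,0,-10],"twist":[0,0,0]},{"offset":[0,0,-30],"twist":[0,0,0]},{"offset":[0,0,-30],"twist":[0,0,0]},{"offset":[0,0,-20],"twist":[0,0,0]},{"offset":[0,0,0],"twist":[0,0,0]}]';python3 -m inch '[{"offset":[12,-30,0],"twist":[0,0,0]},{"offset":[17,-48,0],"twist":[0,0,0]},{"offset":[18,-48,0],"twist":[0,0,0]},{"offset":[17,-48,0],"twist":[0,0,0]},{"offset":[0,0,0],"twist":[0,0,0]}]';python3 -m inch '[{"offset":[0,0,0],"twist":[0,0,0]},{"offset":[0,0,0],"twist":[0,0,0]},{"offset":[0,0,0],"twist":[0,0,0]}]'
python3 - <<'E'
from h import *;import cv2
m=optics.camera_model("wrist");im=optics.capture("wrist");cv2.imwrite("pics/w10.png",im[:,:,::-1]);np.save("w10.npy",m["world_to_cam"])
E
```

```text
t: 20.72
eef_pos: [0.6781, 0.0146, 0.1558]
eef_rot: [[-1.0, 0.001, 0.003], [0.001, 1.0, 0.0], [-0.003, 0.0, -1.0]]
force: [0.2, -0.0, -1.4]
grip_width: 0.345
t: 21.35
eef_pos: [0.6102, -0.1649, 0.1532]
eef_rot: [[-1.0, 0.009, -0.002], [0.009, 1.0, -0.002], [0.002, -0.002, -1.0]]
force: [0.2, -0.3, -0.9]
grip_width: 0.345
t: 21.72
eef_pos: [0.6133, -0.158, 0.1537]
eef_rot: [[-1.0, -0.001, -0.001], [-0.001, 1.0, 0.0], [0.001, 0.0, -1.0]]
force: [-0.0, 0.1, -0.7]
grip_width: 0.351
```

View pics/w10.png

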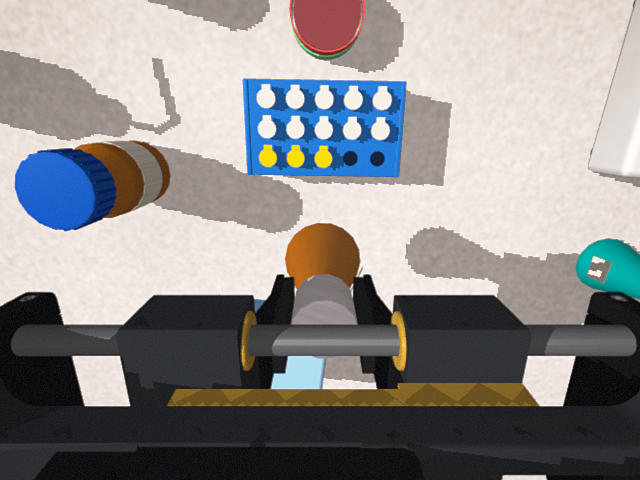

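```bash
python3 -m inch '[{"offset":[0,-1,30],"twist":[0,0,0]},{"offset":[0,0,30],"twist":[0,0,0]},{"offset":[0,0,15],"twist":[0,0,0]},{"offset":[0,0,7],"twist":[0,0,0]},{"offset":[0,0,0],"twist":[0,0,0]}]';python3 -m inch '[{"offset":[0,0,4],"twist":[0,0,0]},{"offset":[0,0,0],"twist":[0,0,0]},{"offset":[0,0,0],"twist":[0,0,0]}]'
```

```text
t: 22.4
eef_pos: [0.6133, -0.1603, 0.0724]
eef_rot: [[-1.0, 0.001, 0.0], [0.001, 1.0, -0.0], [-0.0, -0.0, -1.0]]
force: [-0.1, -0.6, -0.9]
grip_width: 0.347
t: 22.78
eef_pos: [0.6132, -0.1603, 0.0684]
eef_rot: [[-1.0, 0.001, 0.001], [0.001, 1.0, -0.0], [-0.001, -0.0, -1.0]]
force: [-0.1, -0.1, -1.1]
grip_width: 0.348
```

```bash
python3 -m inch '[{"offset":[0,0,3.5],"twist":[0,0,0]},{"offset":[0,0,0],"twist":[0,0,0]},{"offset":[0,0,0],"twist":[0,0,0]}]';python3 -m inch '[{"offset":[0,0,1],"twist":[0,0,0]},{"offset":[0,0,0],"twist":[0,0,0]},{"offset":[0,0,0],"twist":[0,0,0]}]'
```

```text
t: 23.15
eef_pos: [0.613, -0.1603, 0.0645]
eef_rot: [[-1.0, 0.001, -0.0], [0.001, 1.0, -0.0], [0.0, -0.0, -1.0]]
force: [-0.3, -0.0, -2.2]
grip_width: 0.348
t: 23.52
eef_pos: [0.6133, -0.1604, 0.0639]
eef_rot: [[-1.0, 0.001, 0.001], [0.001, 1.0, -0.0], [-0.001, -0.0, -1.0]]
force: [-0.5, -0.9, 2.8]
grip_width: 0.345
```

```bash
python3 -m inch '[{"offset":[0,0,0],"twist":[0,0,0]},{"offset":[0,0,0],"twist":[0,0,0]},{"offset":[0,0,0],"twist":[0,0,0]},{"offset":[0,0,0],"twist":[0,0,0]}]' 0; python3 -m inch '[{"offset":[0,0,-10],"twist":[0,0,0]},{"offset":[0,0,-40],"twist":[0,0,0]},{"offset":[0,0,-50],"twist":[0,0,0]},{"offset":[0,0,-50],"twist":[0,0,0]},{"offset":[0,0,0],"twist":[0,0,0]}]'
python3 - <<'E'
from h import *;import cv2
m=optics.camera_model("wrist");im=optics.capture("wrist");cv2.imwrite("pics/w11.png",im[:,:,::-1]);np.save("w11.npy",m["world_to_cam"])
print(proj("wrist",[.613,-.1603,.092],m))
E
```

```text
t: 24.02
eef_pos: [0.6129, -0.1602, 0.0634]
eef_rot: [[-1.0, 0.001, -0.0], [0.001, 1.0, -0.0], [0.0, -0.0, -1.0]]
force: [0.3, -0.8, 0.2]
grip_width: 0.718
t: 24.65
eef_pos: [0.6151, -0.1614, 0.2188]
eef_rot: [[-1.0, 0.002, 0.008], [0.002, 1.0, -0.001], [-0.008, -0.001, -1.0]]
force: [-0.1, -0.0, -1.1]
grip_width: 0.997
[325.02552467 223.96691231]
```

View pics/w11.png

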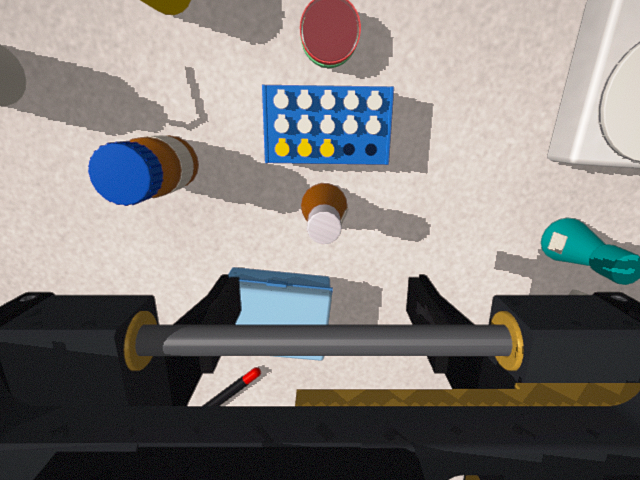

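The flask stands upright behind the rack, with its cap at (324,223). Now I turn the jaws by 90° for the beaker and bottle.

```bash
python3 -m inch '[{"offset":[0,0,0],"twist":[0,0,10]},{"offset":[0,0,0],"twist":[0,0,10]},{"offset":[0,0,0],"twist":[0,0,10]},{"offset":[0,0,0],"twist":[0,0,10]},{"offset":[0,0,0],"twist":[0,0,10]}]';python3 -m inch '[{"offset":[0,0,0],"twist":[0,0,10]},{"offset":[0,0,0],"twist":[0,0,10]},{"offset":[0,0,0],"twist":[0,0,10]},{"offset":[0,0,0],"twist":[0,0,10]},{"offset":[0,0,0],"twist":[0,0,0]}]'
```

```text
t: 25.32
eef_pos: [0.6124, -0.1601, 0.2125]
eef_rot: [[-0.637, 0.771, -0.002], [0.771, 0.637, 0.0], [0.001, -0.001, -1.0]]
force: [-0.9, 0.5, 0.2]
grip_width: 1.001
t: 25.95
eef_pos: [0.6125, -0.16, 0.2126]
eef_rot: [[0.0, 1.0, -0.002], [1.0, -0.0, -0.0], [-0.0, -0.002, -1.0]]
force: [1.0, 0.4, 0.1]
grip_width: 1.0
```

```bash
python3 -m inch '[{"offset":[-36.5,-51.5,0],"twist":[0,0,0]},{"offset":[-36.5,-51.5,0],"twist":[0,0,0]},{"offset":[-36.5,-51.5,0],"twist":[0,0,0]},{"offset":[-36.5,-51,0],"twist":[0,0,0]},{"offset":[0,0,40],"twist":[0,0,0]}]';python3 -m inch '[{"offset":[0,0,0],"twist":[0,0,0]},{"offset":[0,0,0],"twist":[0,0,0]},{"offset":[0,0,0],"twist":[0,0,0]}]'
python3 - <<'E'
from h import *;import cv2
m=optics.camera_model("wrist");im=optics.capture("wrist");cv2.imwrite("pics/w12.png",im[:,:,::-1]);np.save("w12.npy",m["world_to_cam"])
print(proj("wrist",[.4079,-.3072,.07],m))
E
```

```text
t: 26.58
eef_pos: [0.4069, -0.3088, 0.1759]
eef_rot: [[0.003, 1.0, 0.009], [1.0, -0.003, 0.002], [0.002, 0.009, -1.0]]
force: [1.4, 1.7, 0.3]
grip_width: 1.0
t: 26.95
eef_pos: [0.41, -0.3049, 0.1744]
eef_rot: [[-0.001, 1.0, 0.0], [1.0, 0.001, -0.001], [-0.001, 0.0, -1.0]]
force: [-0.5, 0.9, 0.3]
grip_width: 0.997
[321.30513797 236.50940615]
```

View pics/w12.png

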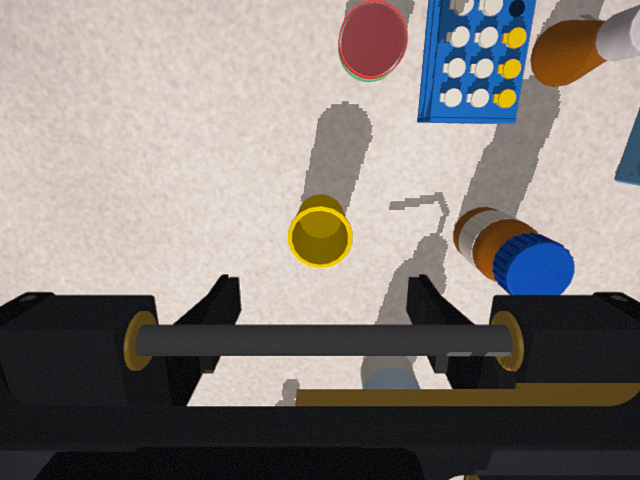

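The beaker rim is at (320,237), exactly as predicted. Descending.

```bash
python3 -m inch '[{"offset":[-2,-2,40],"twist":[0,0,0]},{"offset":[0,0,40],"twist":[0,0,0]},{"offset":[0,0,40],"twist":[0,0,0]},{"offset":[0,0,18],"twist":[0,0,0]},{"offset":[0,0,0],"twist":[0,0,0]}]';python3 -m inch '[{"offset":[0,0,8],"twist":[0,0,0]},{"offset":[0,0,0],"twist":[0,0,0]},{"offset":[0,0,0],"twist":[0,0,0]}]'
```

```text
t: 27.62
eef_pos: [0.4068, -0.3068, 0.0354]
eef_rot: [[0.001, 1.0, -0.002], [1.0, -0.001, -0.0], [-0.0, -0.002, -1.0]]
force: [-0.0, 0.4, 0.8]
grip_width: 0.998
t: 28.0
eef_pos: [0.4075, -0.307, 0.0282]
eef_rot: [[0.001, 1.0, 0.001], [1.0, -0.001, -0.0], [-0.0, 0.001, -1.0]]
force: [0.4, 0.6, 0.4]
grip_width: 0.998
```

```bash
python3 -m inch '[{"offset":[0,0,0],"twist":[0,0,0]},{"offset":[0,0,0],"twist":[0,0,0]},{"offset":[0,0,0],"twist":[0,0,0]},{"offset":[0,0,0],"twist":[0,0,0]},{"offset":[0,0,0],"twist":[0,0,0]}]' 1;python3 -m inch '[{"offset":[0,0,-10],"twist":[0,0,0]},{"offset":[0,0,-30],"twist":[0,0,0]},{"offset":[0,0,-40],"twist":[0,0,0]},{"offset":[0,0,-40],"twist":[0,0,0]},{"offset":[0,0,0],"twist":[0,0,0]}]';python3 -m inch '[{"offset":[0,0,0],"twist":[0,0,0]},{"offset":[0,0,0],"twist":[0,0,0]}]'
python3 - <<'E'
from h import *;import cv2
m=optics.camera_model("wrist");im=optics.capture("wrist");cv2.imwrite("pics/w13.png",im[:,:,::-1])
E
```

```text
t: 28.62
eef_pos: [0.4071, -0.3068, 0.0276]
eef_rot: [[0.001, 1.0, 0.0], [1.0, -0.001, -0.0], [-0.0, 0.0, -1.0]]
force: [0.1, -1.2, 0.0]
grip_width: 0.592
t: 29.25
eef_pos: [0.4085, -0.3079, 0.1504]
eef_rot: [[0.001, 1.0, 0.005], [1.0, -0.001, -0.001], [-0.001, 0.005, -1.0]]
force: [-0.5, 0.6, -0.4]
grip_width: 0.585
t: 29.5
eef_pos: [0.4064, -0.3065, 0.1467]
eef_rot: [[0.001, 1.0, -0.002], [1.0, -0.001, 0.0], [0.0, -0.002, -1.0]]
force: [-0.4, 0.9, -0.9]
grip_width: 0.588
```

View pics/w13.png

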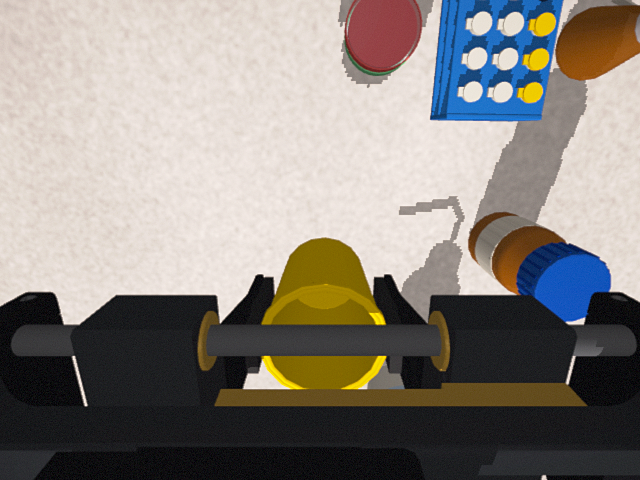

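The beaker is held upright, with its rim at (325,337). Carrying it to (0.5345, -0.0505).

```bash
python3 -m inch '[{"offset":[25,10,0],"twist":[0,0,0]},{"offset":[50,25,0],"twist":[0,0,0]},{"offset":[50,25,0],"twist":[0,0,0]},{"offset":[50,25,0],"twist":[0,0,0]},{"offset":[50,25,0],"twist":[0,0,0]}]';python3 -m inch '[{"offset":[31,17,0],"twist":[0,0,0]},{"offset":[0,0,0],"twist":[0,0,0]},{"offset":[0,0,0],"twist":[0,0,0]},{"offset":[0,0,0],"twist":[0,0,0]},{"offset":[0,0,0],"twist":[0,0,0]}]'
python3 - <<'E'
from h import *;import cv2
m=optics.camera_model("wrist");im=optics.capture("wrist");cv2.imwrite("pics/w14.png",im[:,:,::-1])
E
```

```text
t: 30.18
eef_pos: [0.5176, -0.0803, 0.147]
eef_rot: [[0.001, 1.0, -0.001], [1.0, -0.001, -0.0], [-0.0, -0.001, -1.0]]
force: [0.1, -0.9, 0.4]
grip_width: 0.59
t: 30.8
eef_pos: [0.534, -0.0519, 0.1476]
eef_rot: [[0.003, 1.0, 0.0], [1.0, -0.003, 0.0], [0.0, 0.0, -1.0]]
force: [0.3, 0.2, -0.8]
grip_width: 0.589
```

View pics/w14.png

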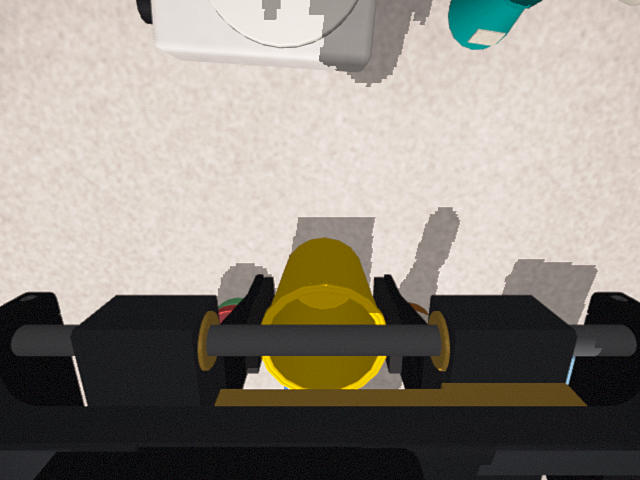

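```bash
python3 -m inch '[{"offset":[1,0.5,40],"twist":[0,0,0]},{"offset":[0,0,40],"twist":[0,0,0]},{"offset":[0,0,20],"twist":[0,0,0]},{"offset":[0,0,12],"twist":[0,0,0]},{"offset":[0,0,0],"twist":[0,0,0]}]';python3 -m inch '[{"offset":[0,0,4],"twist":[0,0,0]},{"offset":[0,0,0],"twist":[0,0,0]},{"offset":[0,0,0],"twist":[0,0,0]}]';python3 -m inch '[{"offset":[0,0,2],"twist":[0,0,0]},{"offset":[0,0,0],"twist":[0,0,0]},{"offset":[0,0,0],"twist":[0,0,0]}]'
```

```text
t: 31.48
eef_pos: [0.5349, -0.0502, 0.0357]
eef_rot: [[0.001, 1.0, -0.0], [1.0, -0.001, -0.0], [-0.0, -0.0, -1.0]]
force: [0.3, 0.9, -0.2]
grip_width: 0.592
t: 31.85
eef_pos: [0.5351, -0.0499, 0.032]
eef_rot: [[0.001, 1.0, 0.001], [1.0, -0.001, 0.0], [0.0, 0.001, -1.0]]
force: [-0.0, -0.3, -1.3]
grip_width: 0.595
t: 32.22
eef_pos: [0.5348, -0.05, 0.0295]
eef_rot: [[0.001, 1.0, -0.0], [1.0, -0.001, -0.0], [-0.0, -0.0, -1.0]]
force: [0.5, -0.1, -0.5]
grip_width: 0.591
```

```bash
python3 -m inch '[{"offset":[0,0,1.5],"twist":[0,0,0]},{"offset":[0,0,0],"twist":[0,0,0]},{"offset":[0,0,0],"twist":[0,0,0]}]';python3 -m inch '[{"offset":[0,0,0],"twist":[0,0,0]},{"offset":[0,0,0],"twist":[0,0,0]},{"offset":[0,0,0],"twist":[0,0,0]},{"offset":[0,0,0],"twist":[0,0,0]},{"offset":[0,0,0],"twist":[0,0,0]}]' 0;python3 -m inch '[{"offset":[0,0,-20],"twist":[0,0,0]},{"offset":[0,0,-50],"twist":[0,0,0]},{"offset":[0,0,-60],"twist":[0,0,0]},{"offset":[0,0,-60],"twist":[0,0,0]},{"offset":[0,0,0],"twist":[0,0,0]}]'
python3 - <<'E'
from h import *;import cv2
m=optics.camera_model("wrist");im=optics.capture("wrist");cv2.imwrite("pics/w15.png",im[:,:,::-1]);np.save("w15.npy",m["world_to_cam"])
print(proj("wrist",[.535,-.05,.07],m))
E
```

```text
t: 32.6
eef_pos: [0.5348, -0.05, 0.028]
eef_rot: [[0.001, 1.0, -0.0], [1.0, -0.001, -0.0], [-0.0, -0.0, -1.0]]
force: [0.5, -0.0, -0.9]
grip_width: 0.589
t: 33.22
eef_pos: [0.5348, -0.05, 0.0281]
eef_rot: [[0.001, 1.0, 0.0], [1.0, -0.001, -0.0], [-0.0, 0.0, -1.0]]
force: [0.5, -0.4, -0.4]
grip_width: 0.987
t: 33.85
eef_pos: [0.5373, -0.0509, 0.2235]
eef_rot: [[0.002, 1.0, 0.008], [1.0, -0.002, 0.002], [0.002, 0.008, -1.0]]
force: [-0.1, -0.2, -0.3]
grip_width: 1.0
[320.21909757 218.1779003 ]
```

View pics/w15.png

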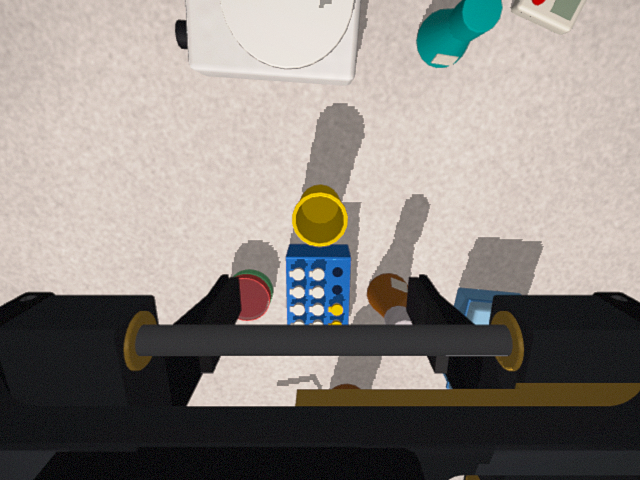

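The beaker stands at (320,219) between the rack end and the stirrer. Now the bottle.

```bash
python3 -m inch '[{"offset":[-50,6,0],"twist":[0,0,0]},{"offset":[-55,7,0],"twist":[0,0,0]},{"offset":[-55,7,0],"twist":[0,0,0]},{"offset":[-55,7,0],"twist":[0,0,0]},{"offset":[-55,6,0],"twist":[0,0,0]}]';python3 -m inch '[{"offset":[0,0,0],"twist":[0,0,0]},{"offset":[0,0,0],"twist":[0,0,0]},{"offset":[0,0,0],"twist":[0,0,0]}]'
python3 - <<'E'
from h import *;import cv2
m=optics.camera_model("wrist");im=optics.capture("wrist");cv2.imwrite("pics/w16.png",im[:,:,::-1]);np.save("w16.npy",m["world_to_cam"])
print(proj("wrist",[.5691,-.3218,.105],m))
E
```

```text
t: 34.52
eef_pos: [0.5672, -0.3214, 0.2172]
eef_rot: [[0.001, 1.0, -0.002], [1.0, -0.001, 0.001], [0.001, -0.002, -1.0]]
force: [0.4, 0.3, 0.2]
grip_width: 1.002
t: 34.9
eef_pos: [0.568, -0.3181, 0.2178]
eef_rot: [[-0.001, 1.0, -0.0], [1.0, 0.001, 0.001], [0.001, -0.0, -1.0]]
force: [-0.1, 0.8, -0.6]
grip_width: 0.999
[325.2040117  235.33080539]
```

View pics/w16.png

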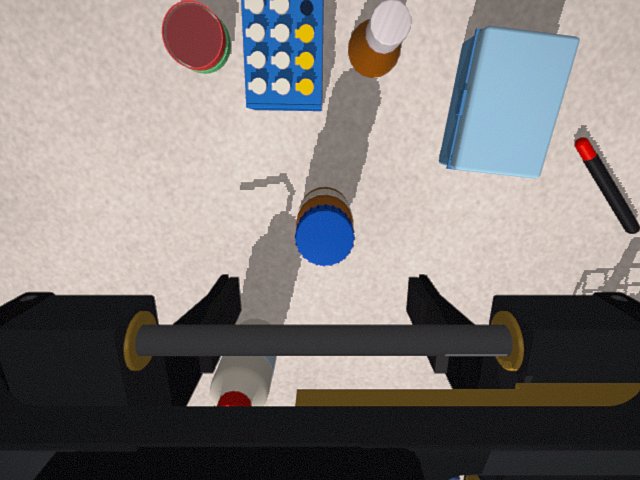

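The blue cap is at (325,236), exactly as predicted, with the wash bottle clear at (240,380). Descending onto the cap.

```bash
python3 -m inch '[{"offset":[-3.5,1,40],"twist":[0,0,0]},{"offset":[0,0,40],"twist":[0,0,0]},{"offset":[0,0,35],"twist":[0,0,0]},{"offset":[0,0,12],"twist":[0,0,0]},{"offset":[0,0,0],"twist":[0,0,0]}]';python3 -m inch '[{"offset":[0,0,8],"twist":[0,0,0]},{"offset":[0,0,0],"twist":[0,0,0]},{"offset":[0,0,0],"twist":[0,0,0]}]'
```

```text
t: 35.58
eef_pos: [0.5688, -0.3227, 0.0913]
eef_rot: [[-0.0, 1.0, -0.0], [1.0, 0.0, 0.0], [0.0, -0.0, -1.0]]
force: [-0.1, 0.5, 0.4]
grip_width: 0.999
t: 35.95
eef_pos: [0.5688, -0.3237, 0.0837]
eef_rot: [[0.001, 1.0, 0.001], [1.0, -0.001, -0.0], [-0.0, 0.001, -1.0]]
force: [0.2, 0.5, 0.4]
grip_width: 0.997
```

```bash
python3 -m inch '[{"offset":[1.5,0,1.5],"twist":[0,0,0]},{"offset":[0,0,0],"twist":[0,0,0]}]';python3 -m inch '[{"offset":[0,0,0],"twist":[0,0,0]},{"offset":[0,0,0],"twist":[0,0,0]},{"offset":[0,0,0],"twist":[0,0,0]},{"offset":[0,0,0],"twist":[0,0,0]},{"offset":[0,0,0],"twist":[0,0,0]}]' 1;python3 -m inch '[{"offset":[0,0,-10],"twist":[0,0,0]},{"offset":[0,0,-20],"twist":[0,0,0]},{"offset":[0,0,0],"twist":[0,0,0]},{"offset":[0,0,0],"twist":[0,0,0]}]'
python3 - <<'E'
from h import *;import cv2
m=optics.camera_model("wrist");im=optics.capture("wrist");cv2.imwrite("pics/w17.png",im[:,:,::-1])
E
```

```text
t: 36.2
eef_pos: [0.5685, -0.3218, 0.0816]
eef_rot: [[0.001, 1.0, -0.0], [1.0, -0.001, 0.0], [0.0, -0.0, -1.0]]
force: [-0.3, -0.1, 0.6]
grip_width: 1.0
t: 36.83
eef_pos: [0.5686, -0.322, 0.0816]
eef_rot: [[0.001, 1.0, 0.0], [1.0, -0.001, -0.0], [-0.0, 0.0, -1.0]]
force: [0.5, -0.2, -0.1]
grip_width: 0.571
t: 37.33
eef_pos: [0.5686, -0.3219, 0.1118]
eef_rot: [[0.001, 1.0, 0.0], [1.0, -0.001, 0.0], [0.0, 0.0, -1.0]]
force: [0.3, 0.4, -3.3]
grip_width: 0.572
```

View pics/w17.png

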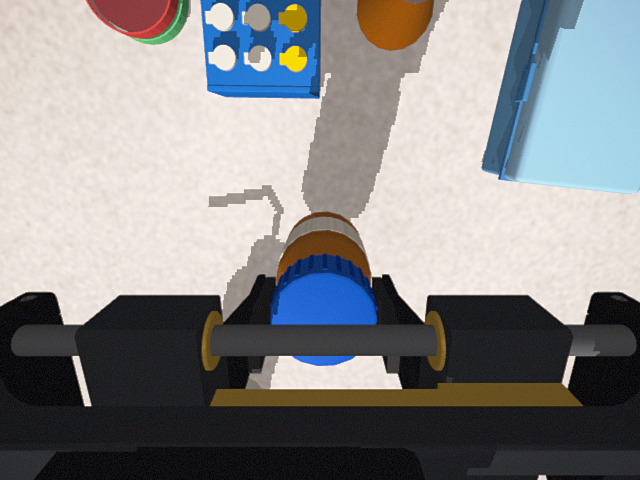

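```bash
python3 -m inch '[{"offset":[0,0,-20],"twist":[0,0,0]},{"offset":[0,0,-35],"twist":[0,0,0]},{"offset":[0,0,-35],"twist":[0,0,0]},{"offset":[0,0,-20],"twist":[0,0,0]},{"offset":[0,0,0],"twist":[0,0,0]}]';python3 -m inch '[{"offset":[20,0,0],"twist":[0,0,0]},{"offset":[40,-5,0],"twist":[0,0,0]},{"offset":[45,-6,0],"twist":[0,0,0]},{"offset":[45,-6,0],"twist":[0,0,0]},{"offset":[45,-6,0],"twist":[0,0,0]}]';python3 -m inch '[{"offset":[45,-6,0],"twist":[0,0,0]},{"offset":[45,-6,0],"twist":[0,0,0]},{"offset":[45,-6,0],"twist":[0,0,0]},{"offset":[45,-6,0],"twist":[0,0,0]},{"offset":[45,-6,0],"twist":[0,0,0]}]';python3 -m inch '[{"offset":[30,-6,0],"twist":[0,0,0]},{"offset":[8,0,0],"twist":[0,0,0]},{"offset":[0,0,0],"twist":[0,0,0]},{"offset":[0,0,0],"twist":[0,0,0]},{"offset":[0,0,0],"twist":[0,0,0]}]'
python3 - <<'E'
from h import *;import cv2
m=optics.camera_model("wrist");im=optics.capture("wrist");cv2.imwrite("pics/w18.png",im[:,:,::-1])
print(proj("wrist",[.5095,.1355,.062],m))
E
```

```text
t: 38.0
eef_pos: [0.569, -0.3225, 0.223]
eef_rot: [[0.001, 1.0, 0.002], [1.0, -0.001, -0.001], [-0.001, 0.002, -1.0]]
force: [0.7, 0.1, -1.8]
grip_width: 0.563
t: 38.62
eef_pos: [0.5448, -0.1252, 0.2201]
eef_rot: [[0.001, 1.0, -0.002], [1.0, -0.001, -0.0], [-0.0, -0.002, -1.0]]
force: [1.2, 0.3, -2.0]
grip_width: 0.571
t: 39.25
eef_pos: [0.5148, 0.0997, 0.2204]
eef_rot: [[0.0, 1.0, -0.001], [1.0, -0.0, -0.0], [-0.0, -0.001, -1.0]]
force: [1.0, -0.3, -2.3]
grip_width: 0.565
t: 39.88
eef_pos: [0.5103, 0.1348, 0.2215]
eef_rot: [[0.003, 1.0, -0.0], [1.0, -0.003, -0.0], [-0.0, -0.0, -1.0]]
force: [0.5, 0.5, -1.8]
grip_width: 0.563
[323.10273762 216.4237079 ]
```

View pics/w18.png

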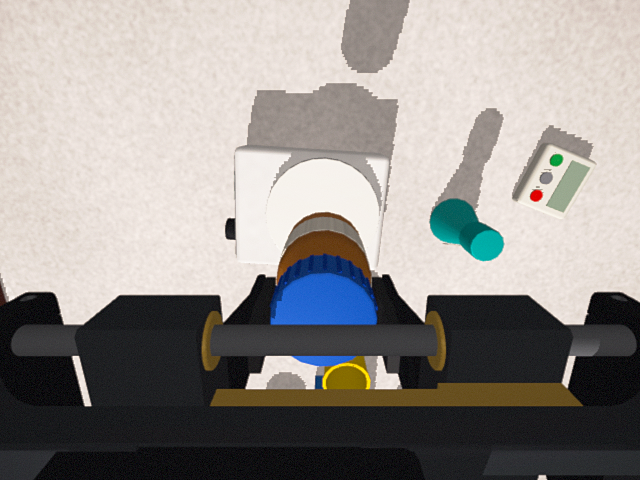

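The plate spans u=266–379, centred at 322.5 with 323 predicted. Lowering the bottle.

```bash
python3 -m inch '[{"offset":[0.5,-0.5,20],"twist":[0,0,0]},{"offset":[0,0,30],"twist":[0,0,0]},{"offset":[0,0,15],"twist":[0,0,0]},{"offset":[0,0,5],"twist":[0,0,0]},{"offset":[0,0,0],"twist":[0,0,0]}]';python3 -m inch '[{"offset":[0,0,4],"twist":[0,0,0]},{"offset":[0,0,0],"twist":[0,0,0]},{"offset":[0,0,0],"twist":[0,0,0]}]'
```

```text
t: 40.55
eef_pos: [0.5099, 0.1364, 0.152]
eef_rot: [[0.001, 1.0, 0.0], [1.0, -0.001, -0.0], [-0.0, 0.0, -1.0]]
force: [0.0, -0.3, -1.9]
grip_width: 0.569
t: 40.92
eef_pos: [0.5097, 0.1366, 0.1478]
eef_rot: [[0.001, 1.0, 0.0], [1.0, -0.001, 0.0], [0.0, 0.0, -1.0]]
force: [0.1, 0.8, -2.3]
grip_width: 0.567
```

```bash
python3 -m inch '[{"offset":[-1,0,3],"twist":[0,0,0]},{"offset":[0,0,0],"twist":[0,0,0]},{"offset":[0,0,0],"twist":[0,0,0]}]';python3 -m inch '[{"offset":[0,0,1],"twist":[0,0,0]},{"offset":[0,0,0],"twist":[0,0,0]},{"offset":[0,0,0],"twist":[0,0,0]}]'
```

```text
t: 41.3
eef_pos: [0.5095, 0.1355, 0.1445]
eef_rot: [[0.001, 1.0, -0.0], [1.0, -0.001, -0.0], [-0.0, -0.0, -1.0]]
force: [0.1, 0.6, -2.9]
grip_width: 0.569
t: 41.68
eef_pos: [0.5096, 0.1356, 0.1436]
eef_rot: [[0.001, 1.0, -0.0], [1.0, -0.001, -0.0], [-0.0, -0.0, -1.0]]
force: [-0.2, -0.3, -1.8]
grip_width: 0.57
```

```bash
python3 -m inch '[{"offset":[0,0,0.7],"twist":[0,0,0]},{"offset":[0,0,0],"twist":[0,0,0]},{"offset":[0,0,0],"twist":[0,0,0]}]';python3 -m inch '[{"offset":[0,0,0],"twist":[0,0,0]},{"offset":[0,0,0],"twist":[0,0,0]},{"offset":[0,0,0],"twist":[0,0,0]},{"offset":[0,0,0],"twist":[0,0,0]},{"offset":[0,0,0],"twist":[0,0,0]}]' 0;python3 -m inch '[{"offset":[0,0,-20],"twist":[0,0,0]},{"offset":[0,0,-40],"twist":[0,0,0]},{"offset":[0,0,-50],"twist":[0,0,0]},{"offset":[0,0,-20],"twist":[0,0,0]},{"offset":[0,0,0],"twist":[0,0,0]}]';python3 -m inch '[{"offset":[50,-15,0],"twist":[0,0,0]},{"offset":[55,-20,0],"twist":[0,0,0]},{"offset":[55,-20,0],"twist":[0,0,0]},{"offset":[55,-20,0],"twist":[0,0,0]},{"offset":[55,-20,0],"twist":[0,0,0]}]';python3 -m inch '[{"offset":[50,-15,0],"twist":[0,0,0]},{"offset":[50,0,0],"twist":[0,0,0]},{"offset":[0,0,0],"twist":[0,0,0]},{"offset":[0,0,0],"twist":[0,0,0]},{"offset":[0,0,0],"twist":[0,0,0]}]'
python3 - <<'E'
from h import *;import cv2
for n in("top","scene"):
    im=optics.capture(n);cv2.imwrite(f"pics/{n}9.png",im[:,:,::-1])
    if n=="top": cv2.imwrite("pics/top9c.png",cv2.resize(im[160:340,180:450,::-1],None,fx=2.9,fy=2.9,interpolation=cv2.INTER_CUBIC))
    else: cv2.imwrite("pics/scene9c.png",cv2.resize(im[180:330,220:440,::-1],None,fx=3.6,fy=3.6,interpolation=cv2.INTER_CUBIC))
E
```

```text
t: 42.05
eef_pos: [0.5097, 0.1356, 0.1434]
eef_rot: [[0.001, 1.0, 0.0], [1.0, -0.001, 0.0], [0.0, 0.0, -1.0]]
force: [-1.7, -1.0, 5.0]
grip_width: 0.561
t: 42.68
eef_pos: [0.5095, 0.1356, 0.1428]
eef_rot: [[0.001, 1.0, -0.0], [1.0, -0.001, -0.0], [-0.0, -0.0, -1.0]]
force: [-0.1, -0.2, 0.6]
grip_width: 0.983
t: 43.3
eef_pos: [0.5103, 0.1359, 0.274]
eef_rot: [[0.001, 1.0, 0.002], [1.0, -0.001, 0.002], [0.002, 0.002, -1.0]]
force: [0.5, 0.1, -0.2]
grip_width: 0.998
t: 43.92
eef_pos: [0.4136, 0.407, 0.2713]
eef_rot: [[0.001, 1.0, -0.001], [1.0, -0.001, -0.001], [-0.001, -0.001, -1.0]]
force: [-0.4, 0.4, 0.3]
grip_width: 0.997
t: 44.55
eef_pos: [0.4007, 0.5042, 0.2726]
eef_rot: [[0.003, 1.0, -0.0], [1.0, -0.003, -0.0], [-0.0, -0.0, -1.0]]
force: [0.1, 0.1, -0.2]
grip_width: 1.005
```

View pics/top9c.png

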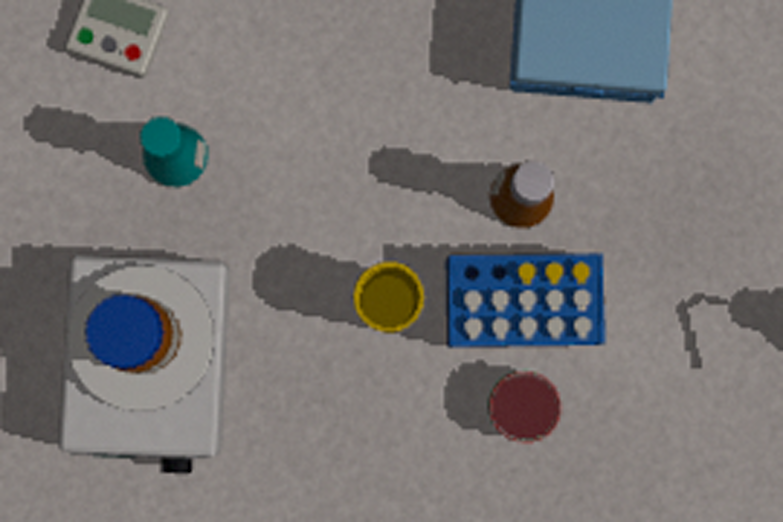

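View pics/scene9c.png

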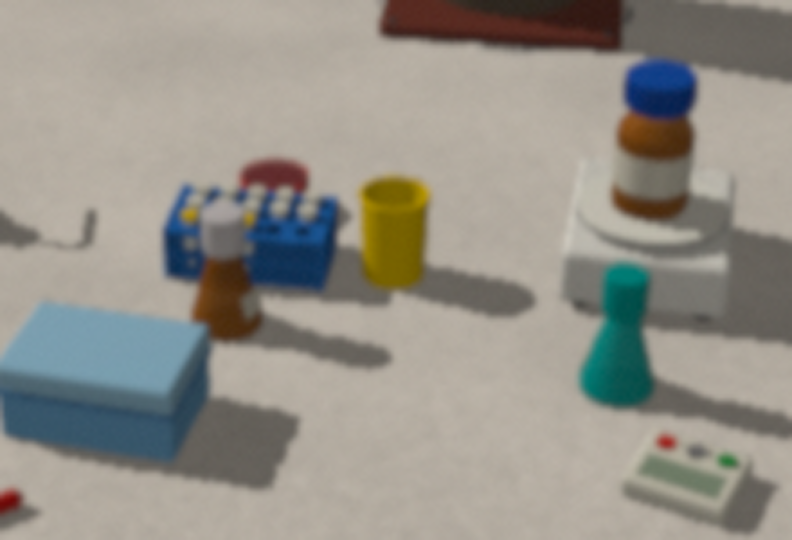

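View pics/top9.png

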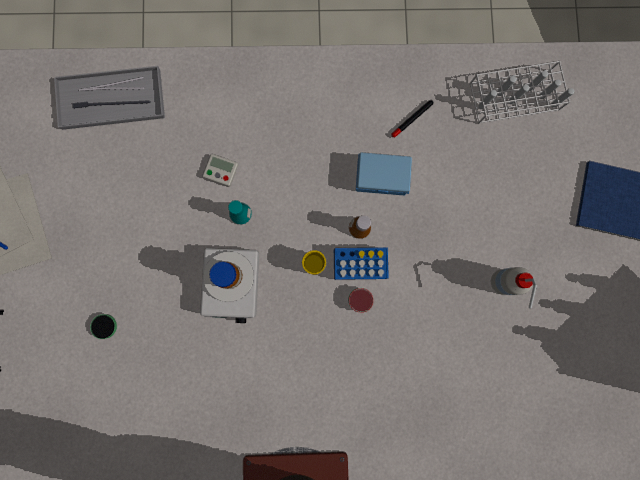

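Run:
```python
from h import *
c,s=np.cos(np.radians(-1.27)),np.sin(np.radians(-1.27));R=np.array([[c,-s],[s,c]])
for k,p,z in [("bottle",(124,332),.167),("flask",(533,182),.092),("beaker",(389,297),.07),("red",(525,407),.03)]:
    w=ray("top",(p[0]/2.9+180-.3,p[1]/2.9+160-.3),z);print(k,w.round(4),(R.T@(w-[.532,-.1575])).round(4),(w-[.51,.1357]).round(4))
print(sensors.get_state()["force"])
```

```text
bottle [0.509  0.1316] [-0.0294  0.2885] [-0.001  -0.0041]
flask [ 0.6164 -0.1602] [ 0.0844 -0.0009] [ 0.1064 -0.2959]
beaker [ 0.5346 -0.0512] [0.0002 0.1064] [ 0.0246 -0.1869]
red [ 0.4493 -0.155 ] [-0.0827  0.0006] [-0.0607 -0.2907]
[-0.10329735 -0.39067128 -0.07579535]
```

All five are upright and within about 4 mm of target, and the bystanders' pixels haven't moved. Handing in.

```bash
python3 -c "
from workcell import job
print(job.close_job())"
```

```text
the job is handed in; nothing more can be done
None
```

The bench is set as described, and I handed the job in after about 45 s of robot time. `close_job()` gave no verdict, so these are my own last checks from the top camera (calibration good to about 2 mm):

| Thing | Measured position | Target |
|---|---|---|
| Bottle | about 4 mm from the plate centre | within 15 mm |
| Flask | 84 mm behind the rack centre, 1 mm sideways | 81 mm |
| Beaker | 106 mm out from the rack centre at the stirrer's end, under 1 mm sideways | 107 mm |
| Dish stack | 83 mm in front of the rack centre, 1 mm sideways | 82 mm |

- **Dishes:** red sits on green with about 1–2 mm offset, judged from the close wrist picture; green was measured before red went on top.
- **Upright and released:** everything looks upright in the last pictures. The gripper is open and clear, with no force reading beyond noise.
- **Bystanders:** by eye, the tip box, timer, wash bottle, turquoise flask and black dish show no change between the first and last top pictures.
- **Disagreements:** before grasping the dishes and flask, the wrist camera placed them 2–4 mm from the top-camera estimates, so I aimed between the two. The beaker and bottle agreed within 1 mm. The first travel move was refused for missing twist values and then repeated. Nothing else failed.

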